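# Roll-check three pushrods on the granite plate and reject the bent one

### The job

One of the three pushrods on the granite surface plate is bent. Roll each of them along the plate about one full turn, in strokes the same way, with a fingertip bearing lightly on the middle of the rod and never leaning hard on it; the one that lifts the fingertip and wobbles is the bent one and needs no further rolling: lay it down in the open metal reject tray without dropping it. Leave the two straight rods lying on the plate, and the other equipment where it is.

Things in the scene. Friction and masses are not known exactly. Their poses are not given: they have to be found in the camera images.
- rod_a: diesel-engine pushrod, one of three alike: bare steel tube 10 mm in diameter, 209 mm long over its dark ball foot (+x end) and dark cup (-x end), about 90 g. Origin on the axis at mid-length, x along the rod, 5 mm above the plate's face as it lies. Exactly one of the three, any of them, is bowed 3 mm at mid-length, hard to see; their order on the plate differs from start to start
- rod_b: second of the like pushrods. How a bowed one behaves: at rest it lies on its side, as low as the others. Rolled, in one half of each turn its middle arches up to 3 mm off the plate, so that a fingertip on mid-length is lifted, or feels the force rise steeply; in the other half only its ends rise and rock. A straight one keeps height and force steady
- rod_c: third of the like pushrods. Rolling: a fingertip that bears on top and moves across the rod rolls it half as far as the fingertip goes. A full turn is 31 mm of rod travel, so a narrow fingertip needs two or more strokes, lifting between them. Friction about 0.7; let go at rest, it stays put
- plate: dark granite surface plate 300 x 450 x 70 mm, fixed, rigid, its height differs by up to 6 mm; origin 85 mm under the centre of the working face, x along the short side, y the long side. The rods lie about along its x, 105 mm apart, between y = -175 and +55 mm; each has at least 50 mm free to roll towards +y
- plate_top (a point): centre of the plate's working face, axes as the plate's. On the bench beyond the plate's far edge, not part of the job, stand a dial indicator on its stand (195 mm high), a spray can (200 mm) and a bottle (150 mm); a torch lies at the far left
- tray: open aluminium reject tray, 250 x 140 x 40 mm outside, walls 3 mm thick, fixed on the bench left or right of the plate (a closed wooden gauge case stands on the other side); origin below its centre, x along the long side
- tray_in (a point): centre of the tray's inner floor, axes as the tray's
- vblock_1: steel V-block 42 x 42 x 34 mm on the plate near its +y edge, not part of the job; origin below its centre
- vblock_2: steel V-block 42 x 42 x 34 mm on the plate near its +y edge, not part of the job; origin below its centre
- race: steel bearing race, 42 mm across, 14 mm high, on the plate near its +y edge, not part of the job; origin below its centre
- caliper: caliper 210 mm long lying on the bench at the robot's right, not part of the job; origin below its centre
Mind the look-alikes: they are no part of the job. What is shaped like the rod_c but green is not meant.

How it is judged:
On the way, in this order (a step that is already met when the one before it is completed fails the run):
1. a first rod turns under a fingertip, pressed to the plate with over 2 N, and has got over 25 mm (the bent one: over 1 mm) from its start (((contact force between the fingers and rod_a above 1 N and contact force between rod_a and plate above 2 N and angular speed of rod_a above 0.3 rad/s and (distance of rod_a from where it was at the start of the episode above 0.025 m or (y of rod_a_c0 in the frame of rod_a above 0.0015 m and distance of rod_a from where it was at the start of the episode above 0.001 m))) or (contact force between the fingers and rod_b above 1 N and contact force between rod_b and plate above 2 N and angular speed of rod_b above 0.3 rad/s and (distance of rod_b from where it was at the start of the episode above 0.025 m or (y of rod_b_c0 in the frame of rod_b above 0.0015 m and distance of rod_b from where it was at the start of the episode above 0.001 m))) or (contact force between the fingers and rod_c above 1 N and contact force between rod_c and plate above 2 N and angular speed of rod_c above 0.3 rad/s and (distance of rod_c from where it was at the start of the episode above 0.025 m or (y of rod_c_c0 in the frame of rod_c above 0.0015 m and distance of rod_c from where it was at the start of the episode above 0.001 m))))), for 0.05 s.
2. a second rod likewise ((((contact force between the fingers and rod_a above 1 N and contact force between rod_a and plate above 2 N and angular speed of rod_a above 0.3 rad/s and (distance of rod_a from where it was at the start of the episode above 0.025 m or (y of rod_a_c0 in the frame of rod_a above 0.0015 m and distance of rod_a from where it was at the start of the episode above 0.001 m))) and ((distance of rod_b from where it was at the start of the episode above 0.025 m or (y of rod_b_c0 in the frame of rod_b above 0.0015 m and distance of rod_b from where it was at the start of the episode above 0.001 m)) or (distance of rod_c from where it was at the start of the episode above 0.025 m or (y of rod_c_c0 in the frame of rod_c above 0.0015 m and distance of rod_c from where it was at the start of the episode above 0.001 m)))) or ((contact force between the fingers and rod_b above 1 N and contact force between rod_b and plate above 2 N and angular speed of rod_b above 0.3 rad/s and (distance of rod_b from where it was at the start of the episode above 0.025 m or (y of rod_b_c0 in the frame of rod_b above 0.0015 m and distance of rod_b from where it was at the start of the episode above 0.001 m))) and ((distance of rod_a from where it was at the start of the episode above 0.025 m or (y of rod_a_c0 in the frame of rod_a above 0.0015 m and distance of rod_a from where it was at the start of the episode above 0.001 m)) or (distance of rod_c from where it was at the start of the episode above 0.025 m or (y of rod_c_c0 in the frame of rod_c above 0.0015 m and distance of rod_c from where it was at the start of the episode above 0.001 m)))) or ((contact force between the fingers and rod_c above 1 N and contact force between rod_c and plate above 2 N and angular speed of rod_c above 0.3 rad/s and (distance of rod_c from where it was at the start of the episode above 0.025 m or (y of rod_c_c0 in the frame of rod_c above 0.0015 m and distance of rod_c from where it was at the start of the episode above 0.001 m))) and ((distance of rod_a from where it was at the start of the episode above 0.025 m or (y of rod_a_c0 in the frame of rod_a above 0.0015 m and distance of rod_a from where it was at the start of the episode above 0.001 m)) or (distance of rod_b from where it was at the start of the episode above 0.025 m or (y of rod_b_c0 in the frame of rod_b above 0.0015 m and distance of rod_b from where it was at the start of the episode above 0.001 m)))))), for 0.05 s.
3. the third rod likewise ((((contact force between the fingers and rod_a above 1 N and contact force between rod_a and plate above 2 N and angular speed of rod_a above 0.3 rad/s and (distance of rod_a from where it was at the start of the episode above 0.025 m or (y of rod_a_c0 in the frame of rod_a above 0.0015 m and distance of rod_a from where it was at the start of the episode above 0.001 m))) and (distance of rod_b from where it was at the start of the episode above 0.025 m or (y of rod_b_c0 in the frame of rod_b above 0.0015 m and distance of rod_b from where it was at the start of the episode above 0.001 m)) and (distance of rod_c from where it was at the start of the episode above 0.025 m or (y of rod_c_c0 in the frame of rod_c above 0.0015 m and distance of rod_c from where it was at the start of the episode above 0.001 m))) or ((contact force between the fingers and rod_b above 1 N and contact force between rod_b and plate above 2 N and angular speed of rod_b above 0.3 rad/s and (distance of rod_b from where it was at the start of the episode above 0.025 m or (y of rod_b_c0 in the frame of rod_b above 0.0015 m and distance of rod_b from where it was at the start of the episode above 0.001 m))) and (distance of rod_a from where it was at the start of the episode above 0.025 m or (y of rod_a_c0 in the frame of rod_a above 0.0015 m and distance of rod_a from where it was at the start of the episode above 0.001 m)) and (distance of rod_c from where it was at the start of the episode above 0.025 m or (y of rod_c_c0 in the frame of rod_c above 0.0015 m and distance of rod_c from where it was at the start of the episode above 0.001 m))) or ((contact force between the fingers and rod_c above 1 N and contact force between rod_c and plate above 2 N and angular speed of rod_c above 0.3 rad/s and (distance of rod_c from where it was at the start of the episode above 0.025 m or (y of rod_c_c0 in the frame of rod_c above 0.0015 m and distance of rod_c from where it was at the start of the episode above 0.001 m))) and (distance of rod_a from where it was at the start of the episode above 0.025 m or (y of rod_a_c0 in the frame of rod_a above 0.0015 m and distance of rod_a from where it was at the start of the episode above 0.001 m)) and (distance of rod_b from where it was at the start of the episode above 0.025 m or (y of rod_b_c0 in the frame of rod_b above 0.0015 m and distance of rod_b from where it was at the start of the episode above 0.001 m))))), for 0.05 s.
At the end, for the whole second after the job is handed in: the two straight rods lie at rest on the plate, the bent rod lies at rest on the floor of the reject tray, inside its walls (((y of rod_a_c0 in the frame of rod_a above 0.0015 m and x of rod_a in the frame of tray_in between -0.12 and 0.12 m and y of rod_a in the frame of tray_in between -0.067 and 0.067 m and z of rod_a in the frame of tray_in between 0 and 0.014 m) or (not (y of rod_a_c0 in the frame of rod_a above 0.0015 m) and x of rod_a in the frame of plate_top between -0.15 and 0.15 m and y of rod_a in the frame of plate_top between -0.22 and 0.22 m and z of rod_a in the frame of plate_top between 0.003 and 0.009 m)) and linear speed of each of rod_a, rod_b, rod_c below 0.02 m/s and ((y of rod_b_c0 in the frame of rod_b above 0.0015 m and x of rod_b in the frame of tray_in between -0.12 and 0.12 m and y of rod_b in the frame of tray_in between -0.067 and 0.067 m and z of rod_b in the frame of tray_in between 0 and 0.014 m) or (not (y of rod_b_c0 in the frame of rod_b above 0.0015 m) and x of rod_b in the frame of plate_top between -0.15 and 0.15 m and y of rod_b in the frame of plate_top between -0.22 and 0.22 m and z of rod_b in the frame of plate_top between 0.003 and 0.009 m)) and ((y of rod_c_c0 in the frame of rod_c above 0.0015 m and x of rod_c in the frame of tray_in between -0.12 and 0.12 m and y of rod_c in the frame of tray_in between -0.067 and 0.067 m and z of rod_c in the frame of tray_in between 0 and 0.014 m) or (not (y of rod_c_c0 in the frame of rod_c above 0.0015 m) and x of rod_c in the frame of plate_top between -0.15 and 0.15 m and y of rod_c in the frame of plate_top between -0.22 and 0.22 m and z of rod_c in the frame of plate_top between 0.003 and 0.009 m))); the robot touches nothing.
It fails at once if a rod is let go over the tray with its axis more than 25 mm above the tray's floor ((contact force between the fingers and rod_a below 0.05 N and x of rod_a in the frame of tray_in between -0.15 and 0.15 m and y of rod_a in the frame of tray_in between -0.09 and 0.09 m and z of rod_a in the frame of tray_in between 0.025 and 0.4 m) or (contact force between the fingers and rod_b below 0.05 N and x of rod_b in the frame of tray_in between -0.15 and 0.15 m and y of rod_b in the frame of tray_in between -0.09 and 0.09 m and z of rod_b in the frame of tray_in between 0.025 and 0.4 m) or (contact force between the fingers and rod_c below 0.05 N and x of rod_c in the frame of tray_in between -0.15 and 0.15 m and y of rod_c in the frame of tray_in between -0.09 and 0.09 m and z of rod_c in the frame of tray_in between 0.025 and 0.4 m)).
It fails at once if a rod is pressed on the granite with more than 30 N (contact force between any of rod_a, rod_b, rod_c and plate above 30 N).
It fails at once if a bystander (V-blocks, race, dial stand, caliper, cans, torch) is moved by more than 30 mm (distance of any of vblock_1, vblock_2, race, dial_stand_c0, caliper, spray_can_c0, oil_bottle_c0, uv_torch_c0 from where it was at the start of the episode above 0.03 m).
It also fails if it takes over 72 s, if anything falls off the work surface, if the arm or the gripper's body presses on something with over 40 N, if the wrist force passes 120 N, or if a joint passes its speed limit or range.

### The arm

A 6-joint arm with a two-finger parallel gripper is mounted at the origin on the work surface. World frame = base frame: x ahead of the robot, y to its left, z up, the work surface at z = 0. Lengths are in m, angles in rad, forces in N, time in s.
With the tool pointing down it reaches from about 0.35 to 0.95 m from the base axis. Payload 17.4 kg.
Tool frame: the origin (TCP) lies midway between the tips of the shut fingers; the grasp point (between the pads) lies 19 mm behind it; z points along the fingers, y is the line along which they close (so a half turn about z gives the same grasp; the last joint's range is limited). The gripper opens to 93 mm and grips with 3 to 60 N. Pads are 15 mm wide; open, the fingers measure 128 mm over their backs; the gripper's body (75 mm by 188 mm) begins 65 mm behind the grasp point.
Start: joints at [-1.193, 0.116, 1.442, -0, 1.584, -0.038], TCP at [0.273, -0.617, 0.219] pointing down, gripper open.
Joint ranges: [-2.83, 2.83], [-0.83, 2.19], [0.07, 2.5], [-1.14, 4.28], [0.01, 3], [-2.97, 2.97]. Speed limits (rad/s): [1.89, 1.89, 2.22, 3.14, 3.14, 3.14].

### API

Orientations are given as a unit quaternion [x, y, z, w].
In Python, from station import observe, get_image, calibration, sign_off, find_in, pinpoint gives the robot as it stands.
- The arm moves only by the tool jog_arm, never from a script. Its argument "plan" is a list of rows, each an object with "translation": the shift along the world's x, y, z in cm, a list of three; "delta_rot": the turn, a rotation vector about the world's x, y, z in degrees, a list of three; "hand": the finger opening in cm, from 0 to 9.3. A call has exactly 8 rows; each row shifts and turns the commanded pose from where the row before left it; what a row does not reach is not made up. A row lasts 1/12 s, in which the tool goes at most 41.7 mm and 7.16 degrees, less where a joint would pass 70% of its speed; a pose out of reach is approached as far as the arm can. A call is refused whole if a number of a shift passes 4.17 or a number of a turn 7.16, either way. A call with a gripper value outside its range is refused whole. The fingers move at their own pace and stop on an object; "newtons" is the grip in N (left out, the last holds). Time passes only in rows, so rows that do not move let the fingers close, or fill a call up. It gives the time, the measured TCP pose, the force, the opening and the grip force at its end, in the units of the state.
- observe(): the state, without advancing time (a new reading comes with each control period).
- get_image(name): name is "scene" or "top" or "wrist"; returns the picture (480x640x3 uint8, red, green, blue); there is no depth.
- calibration(name): a dict with "intrinsics" (3x3 intrinsics, pixels), "R" (3x3) and "t" (3): a world point X has camera coordinates R X + t; the wrist camera has in their place "mount" (4x4, takes a point from camera to tool coordinates, whose origin is the TCP and whose axes are the flange's). Camera axes: x right, y down, z forward; pixel columns grow to the right and rows downward; lengths in m; the calibration is good to about 2 mm. The wrist camera is an equidistant fisheye: a pixel r from the principal point sees the ray r / f radians off the axis. A picture is of the moment at which its call begins: read the wrist's pose just before it. calibration takes no time and is no camera call.
- sign_off(): hands the job in; it is judged then, once.
Trained networks look in the newest picture that a camera, given by its name, has taken for a name from the list of things; names that differ only in an ending like _2 or _b are one class to them, and where a whole thing is asked for, a point or a joint stands for the part that bears it (a point fixed in the world has none). Each returns a list of dicts, best first, with "confidence" (0 to 1); they miss things now and then, are a little off and sometimes report something else, mostly with a low value. They report only what shows in the picture. A call takes as long as a camera call. They do not tell look-alikes from the thing itself.
- find_in(camera, label): "location" ([column, row] in pixels, amid what is visible of it).
- pinpoint(camera, label): "location" ([column, row] in pixels: a listed point, or the origin of a listed thing).
The state is a dict: "clock": time; "q": joint angles; "dq": joint speeds; "joint_efforts": joint torques, N m; "eef_pos": TCP position; "tcp_rot": TCP orientation; "contact_force": force on the tool from outside, world axes, zero at the start; "ft_torque": the same for the moment, N m; "grip_width": opening from 0.0 (shut) to 1.0 (fully open); "grasp_force": force on a finger pad.
Only numpy, scipy, OpenCV 4.12 (cv2) and the standard library are available. Lean on these libraries where they do the work, as an engineer would, in place of code of your own. Each camera call takes 0.05 s, during which the arm holds its last target. There are 200 camera calls.

## Working session

There is one attempt and no reset: what is moved stays moved. The work goes in short steps, Python scripts to look and compute and a tool call to move; the robot and the scene stay as the last step left them, time stands still between calls to the robot, and variables do not carry over. Pictures are saved under pics/ and viewed, at most 10 in all, crops included, and the job is handed in when it is done.

Besides the shell and the picture viewer there is one more tool, called after "Request:" as name(argument=value, ...) on one line, values as JSON. jog_arm: Moves the arm, as the interface text tells. Its arguments: {"type":"object","properties":{"plan":{"type":"array"},"newtons":{"type":"number"}},"required":["plan"]}

```bash
mkdir -p pics; ls; cat > h.py <<'E'
import numpy as np, cv2
from station import observe,get_image,calibration,sign_off,find_in,pinpoint
def ray(cam,px,cal=None):
    c=calibration(cam);K=np.array(c['intrinsics']);R=np.array(c['R']);t=np.array(c['t'])
    d=R.T@np.linalg.inv(K)@np.array([px[0],px[1],1.]);return -R.T@t,d
def onz(cam,px,z):
    o,d=ray(cam,px);return o+d*(z-o[2])/d[2]
def proj(cam,X):
    c=calibration(cam);p=np.array(c['intrinsics'])@(np.array(c['R'])@np.array(X)+np.array(c['t']));return p[:2]/p[2]
def save(cam,n):
    im=get_image(cam);cv2.imwrite('pics/'+n,im[:,:,::-1]);return im
E
python3 - <<'E'
from h import *
for c in ('top','scene'):
    save(c,c+'0.png')
    o,d=ray(c,(320,240)); print(c,o.round(3),(d/np.linalg.norm(d)).round(3))
    for l in ('rod_a','plate','plate_top','tray','tray_in','vblock_1','race','caliper'):
        for f in (find_in,pinpoint):
            try: print(c,l,f.__name__,[(np.round(r['location']).tolist(),round(r['confidence'],2),onz(c,r['location'],0.085 if l[0] in'rvr' or l=='plate_top' else 0.01).round(3)[:2].tolist()) for r in f(c,l)[:4]])
            except Exception as e: print(l,f.__name__,e)
print(observe())
E
```

```text
pics
top [3.670e-01 1.000e-03 1.087e+00] [ 0.053  0.01  -0.999]
top rod_a call [([357.0, 171.0], 0.86, [0.557, -0.061]), ([301.0, 169.0], 0.82, [0.56, 0.049]), ([410.0, 175.0], 0.8, [0.55, -0.167]), ([177.0, 342.0], 0.66, [0.223, 0.287])]
top rod_a call [([413.0, 177.0], 0.82, [0.545, -0.172]), ([360.0, 171.0], 0.79, [0.557, -0.067]), ([300.0, 172.0], 0.67, [0.554, 0.051]), ([182.0, 340.0], 0.64, [0.227, 0.278])]
top plate call [([331.0, 169.0], 0.9, [0.574, -0.011])]
top plate call [([413.0, 176.0], 0.68, [0.561, -0.185]), ([324.0, 167.0], 0.67, [0.58, 0.003]), ([330.0, 176.0], 0.56, [0.561, -0.01])]
top plate_top call [([324.0, 169.0], 0.7, [0.56, 0.003])]
top plate_top call [([327.0, 167.0], 0.74, [0.564, -0.002])]
top tray call []
top tray call [([140.0, 206.0], 0.86, [0.497, 0.392])]
top tray_in call [([133.0, 204.0], 0.76, [0.499, 0.406])]
top tray_in call [([138.0, 207.0], 0.62, [0.494, 0.396])]
top vblock_1 call [([228.0, 159.0], 0.78, [0.58, 0.193])]
top vblock_1 call [([226.0, 201.0], 0.77, [0.497, 0.195]), ([140.0, 210.0], 0.63, [0.48, 0.364]), ([230.0, 164.0], 0.62, [0.57
[... 1675 characters left out ...]
]
{'clock': 1.7, 'q': array([-1.19280085e+00,  1.15997387e-01,  1.44162531e+00, -4.68549485e-06,
        1.58397487e+00, -3.77897557e-02]), 'dq': array([ 0.00087541, -0.00188758, -0.00049788,  0.00015808, -0.00081496,
        0.00126017]), 'joint_efforts': array([ 1.07124024e-04, -7.21019411e+01, -6.22756791e+01,  7.79810082e-02,
        1.83411321e-02,  5.90675157e-06]), 'eef_pos': array([ 0.27263623, -0.61749405,  0.21863217]), 'tcp_rot': array([ 9.78468054e-01,  2.06398324e-01, -2.72423474e-06, -2.02247895e-06]), 'contact_force': array([-0.12086959,  0.47915538, -0.22460798]), 'ft_torque': array([ 0.03645775, -0.01513873, -0.00915745]), 'grasp_force': 0.0, 'grip_width': 1.000165756191142}
```

View pics/top0.png

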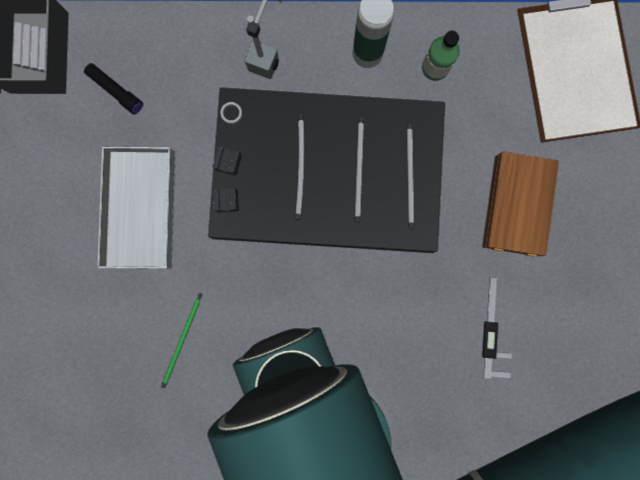

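```bash
python3 - <<'E'
import cv2,numpy as np
from h import *
im=cv2.imread('pics/top0.png')
cv2.imwrite('pics/crop_top.png',cv2.resize(im[95:245,190:450],None,fx=3,fy=3,interpolation=cv2.INTER_CUBIC))
# triangulate rod z & plate height
def tri(a,b):
    o1,d1=ray('top',a);o2,d2=ray('scene',b);d1/=np.linalg.norm(d1);d2/=np.linalg.norm(d2)
    s=np.linalg.lstsq(np.c_[d1,-d2],o2-o1,rcond=None)[0];return (o1+d1*s[0]+o2+d2*s[1])/2
print(tri((300,171),(319,280)),tri((360,171),(272,268)),tri((140,206),(472,314)))
print(calibration('top')['intrinsics'])
E
```

```text
[0.55528823 0.0468866  0.09651444] [ 0.55485499 -0.0672818   0.0955729 ] [0.49473907 0.39083286 0.01488403]
[[512.21792034   0.         327.94206325]
 [  0.         512.21792034 235.6864599 ]
 [  0.           0.           1.        ]]
```

```bash
python3 - <<'E'
from h import *
im=cv2.imread('pics/top0.png').astype(float).mean(2)
c=calibration('top');print(np.round(c['R'],3).tolist(),c['t'])
for x0 in (300,359,410):
    P=[]
    for r in range(112,232):
        w=im[r,x0-9:x0+10]; w=np.clip(w-80,0,None)
        if w.sum()>200: P.append((r,(w*np.arange(x0-9,x0+10)).sum()/w.sum()))
    P=np.array(P);k=slice(3,-3)
    W=np.array([onz('top',(q,r),0.09) for r,q in P])
    l=np.polyfit(W[k,0],W[k,1],1);res=W[k,1]-np.polyval(l,W[k,0]);q2=np.polyfit(W[k,0],W[k,1],2)
    print(x0,P[[0,-1]].round(1).tolist(),W[[0,-1]].round(4).tolist(),'slope',l.round(4),'res std mm',res.std()*1e3,'sag mm',-q2[0]*.1**2*1e3)
    m=np.mean(W[[0,-1],0]);print('mid',m,np.polyval(l,m))
# plate corners
for p in ((220,88),(445,101),(437,252),(209,238)): print(onz('top',p,.085).round(4))
for p in ((102,148),(171,148),(171,268),(98,268)): print('tray',onz('top',p,.04).round(4))
E
```

```text
[[0.001, -1.0, 0.006], [-0.998, -0.001, -0.062], [0.062, -0.005, -0.998]] [-0.0055112   0.43314642  1.06198371]
300 [[121.0, 300.7], [212.0, 298.0]] [[0.6554, 0.0495, 0.09], [0.4747, 0.054, 0.09]] slope [-0.0244  0.0636] res std mm 0.8218704307427687 sag mm -3.737365735419643
mid 0.5650887779477266 0.0498543917987596
359 [[123.0, 360.5], [215.0, 357.2]] [[0.6517, -0.0688, 0.09], [0.469, -0.0618, 0.09]] slope [-0.0385 -0.044 ] res std mm 0.14874684887285775 sag mm 0.09742915026405488
mid 0.5603626930614842 -0.06556974049100255
410 [[129.0, 409.2], [221.0, 410.9]] [[0.6399, -0.165, 0.09], [0.4574, -0.1669, 0.09]] slope [ 0.0092 -0.1712] res std mm 0.16028097964368676 sag mm 0.10269492170428553
mid 0.54864035192914 -0.16617975267491183
[0.7233 0.2107 0.085 ]
[ 0.6981 -0.2379  0.085 ]
[ 0.397  -0.2182  0.085 ]
[0.4239 0.228  0.085 ]
tray [0.6123 0.4616 0.04  ]
tray [0.6126 0.3194 0.04  ]
tray [0.3652 0.3146 0.04  ]
tray [0.3651 0.4628 0.04  ]
```

View pics/crop_top.png

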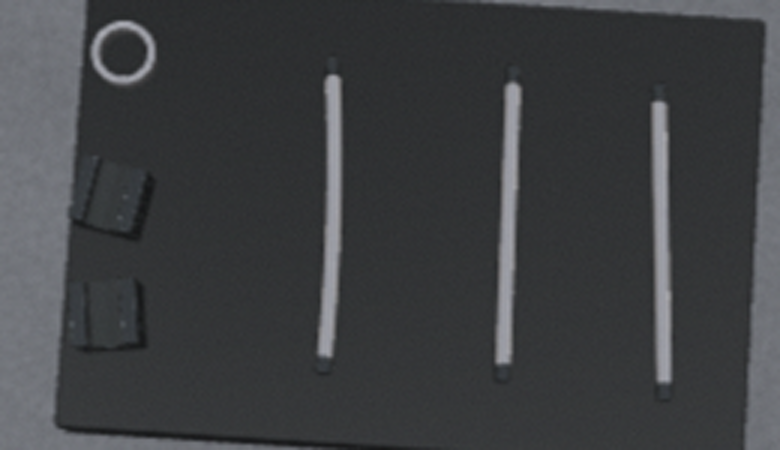

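Request:
jog_arm(plan=[{"translation": [1.72,2.72,0],"delta_rot": [0,0,-1.45],"hand": 0},{"translation": [1.72,2.72,0],"delta_rot": [0,0,-1.45],"hand": 0},{"translation": [1.72,2.72,0],"delta_rot": [0,0,-1.45],"hand": 0},{"translation": [1.72,2.72,0],"delta_rot": [0,0,-1.45],"hand": 0},{"translation": [1.72,2.72,0],"delta_rot": [0,0,-1.45],"hand": 0},{"translation": [1.72,2.72,0],"delta_rot": [0,0,-1.45],"hand": 0},{"translation": [1.72,2.72,0],"delta_rot": [0,0,-1.45],"hand": 0},{"translation": [1.72,2.72,0],"delta_rot": [0,0,-1.45],"hand": 0}])

```text
clock: 2.37
eef_pos: [0.4108, -0.3985, 0.2188]
tcp_rot: [0.994, 0.106, 0.0, 0.0]
contact_force: [0.6, -0.2, 0.0]
grip_width: 0.472
grasp_force: 0.0
```

Request:
jog_arm(plan=[{"translation": [1.72,2.72,0],"delta_rot": [0,0,-1.45],"hand": 0},{"translation": [1.72,2.72,0],"delta_rot": [0,0,-1.45],"hand": 0},{"translation": [1.72,2.72,0],"delta_rot": [0,0,-1.45],"hand": 0},{"translation": [1.72,2.72,0],"delta_rot": [0,0,-1.45],"hand": 0},{"translation": [1.72,2.72,-1],"delta_rot": [0,0,-1.45],"hand": 0},{"translation": [1.72,2.72,-2],"delta_rot": [0,0,-1.45],"hand": 0},{"translation": [1.72,2.72,-2],"delta_rot": [0,0,-1.45],"hand": 0},{"translation": [1.72,2.72,-2],"delta_rot": [0,0,-1.45],"hand": 0}])

```text
clock: 3.03
eef_pos: [0.5485, -0.1808, 0.1482]
tcp_rot: [1.0, 0.005, 0.0, 0.0]
contact_force: [0.0, 0.1, -0.4]
grip_width: 0.005
grasp_force: 0.0
```

```bash
python3 - <<'E'
from h import *
s=observe();print(s['clock'],s['eef_pos'],s['tcp_rot'],s['contact_force'],s['grip_width'])
save('wrist','w1.png');print(calibration('wrist'))
E
```

```text
3.0333 [ 0.54853343 -0.1807817   0.14819373] [9.99988257e-01 4.82168363e-03 4.58794324e-04 1.61809975e-04] [ 0.00112463  0.05539358 -0.43113007] 0.004709098793194582
{'intrinsics': array([[371.64829954,   0.        , 316.33505099],
       [  0.        , 371.64829954, 243.32021961],
       [  0.        ,   0.        ,   1.        ]]), 'mount': array([[ 1.10654256e-03, -9.54240720e-01, -2.99037497e-01,
         8.40573621e-02],
       [ 9.99999388e-01,  1.06035167e-03,  3.16719956e-04,
        -7.89229368e-04],
       [ 1.48578309e-05, -2.99037664e-01,  9.54241309e-01,
        -1.65774440e-01],
       [ 0.00000000e+00,  0.00000000e+00,  0.00000000e+00,
         1.00000000e+00]])}
```

View pics/w1.png

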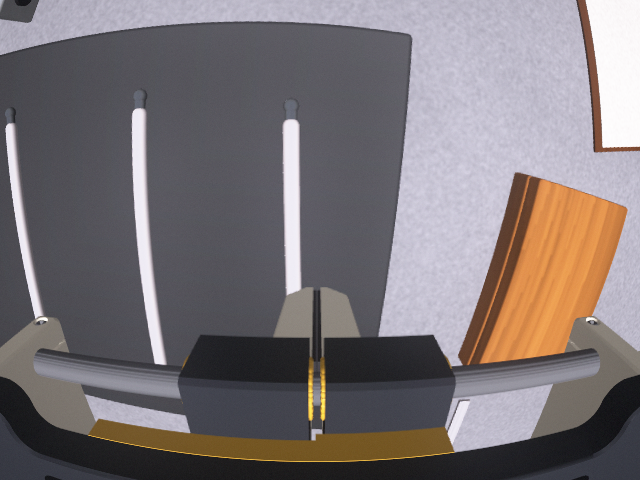

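Request:
jog_arm(plan=[{"translation": [0,0.2,-1.2],"delta_rot": [0,0,0.5],"hand": 0},{"translation": [0,0.2,-1.2],"delta_rot": [0,0,0.5],"hand": 0},{"translation": [0,0.1,-1.0],"delta_rot": [0,0,0],"hand": 0},{"translation": [0,0,-0.6],"delta_rot": [0,0,0],"hand": 0},{"translation": [0,0,-0.2],"delta_rot": [0,0,0],"hand": 0},{"translation": [0,0,-0.1],"delta_rot": [0,0,0],"hand": 0},{"translation": [0,0,0],"delta_rot": [0,0,0],"hand": 0},{"translation": [0,0,0],"delta_rot": [0,0,0],"hand": 0}])

```text
clock: 3.75
eef_pos: [0.548, -0.1777, 0.1063]
tcp_rot: [1.0, 0.014, 0.0, 0.0]
contact_force: [0.1, -1.8, 0.6]
grip_width: 0.006
grasp_force: 0.0
```

Request:
jog_arm(plan=[{"translation": [0,0,-0.05],"delta_rot": [0,0,0],"hand": 0},{"translation": [0,0,-0.05],"delta_rot": [0,0,0],"hand": 0},{"translation": [0,0,-0.05],"delta_rot": [0,0,0],"hand": 0},{"translation": [0,0,-0.05],"delta_rot": [0,0,0],"hand": 0},{"translation": [0,0,0],"delta_rot": [0,0,0],"hand": 0},{"translation": [0,0,0],"delta_rot": [0,0,0],"hand": 0},{"translation": [0,0,0],"delta_rot": [0,0,0],"hand": 0},{"translation": [0,0,0],"delta_rot": [0,0,0],"hand": 0}])

```text
clock: 4.42
eef_pos: [0.5479, -0.1773, 0.1037]
tcp_rot: [1.0, 0.014, 0.0, 0.0]
contact_force: [-0.7, -0.2, 0.5]
grip_width: 0.004
grasp_force: 0.0
```

Request:
jog_arm(plan=[{"translation": [0,0,-0.05],"delta_rot": [0,0,-1],"hand": 0},{"translation": [0,0,-0.05],"delta_rot": [0,0,0],"hand": 0},{"translation": [0,0,-0.05],"delta_rot": [0,0,0],"hand": 0},{"translation": [0,0,-0.05],"delta_rot": [0,0,0],"hand": 0},{"translation": [0,0,-0.05],"delta_rot": [0,0,0],"hand": 0},{"translation": [0,0,0],"delta_rot": [0,0,0],"hand": 0},{"translation": [0,0,0],"delta_rot": [0,0,0],"hand": 0},{"translation": [0,0,0],"delta_rot": [0,0,0],"hand": 0}])

```text
clock: 5.08
eef_pos: [0.5478, -0.1773, 0.1012]
tcp_rot: [1.0, 0.005, 0.0, 0.0]
contact_force: [-0.3, 0.6, 0.3]
grip_width: 0.005
grasp_force: 0.0
```

Request:
jog_arm(plan=[{"translation": [0,0,-0.05],"delta_rot": [0,0,0],"hand": 0},{"translation": [0,0,-0.05],"delta_rot": [0,0,0],"hand": 0},{"translation": [0,0,-0.05],"delta_rot": [0,0,0],"hand": 0},{"translation": [0,0,-0.05],"delta_rot": [0,0,0],"hand": 0},{"translation": [0,0,0],"delta_rot": [0,0,0],"hand": 0},{"translation": [0,0,0],"delta_rot": [0,0,0],"hand": 0},{"translation": [0,0,0],"delta_rot": [0,0,0],"hand": 0},{"translation": [0,0,0],"delta_rot": [0,0,0],"hand": 0}])

```text
clock: 5.75
eef_pos: [0.5478, -0.1773, 0.0992]
tcp_rot: [1.0, 0.005, -0.0, -0.0]
contact_force: [0.4, 0.2, 0.4]
grip_width: 0.005
grasp_force: 0.0
```

Request:
jog_arm(plan=[{"translation": [0,0.1,-0.05],"delta_rot": [0,0,0],"hand": 0},{"translation": [0,0.1,-0.05],"delta_rot": [0,0,0],"hand": 0},{"translation": [0,0,-0.05],"delta_rot": [0,0,0],"hand": 0},{"translation": [0,0,-0.05],"delta_rot": [0,0,0],"hand": 0},{"translation": [0,0,0],"delta_rot": [0,0,0],"hand": 0},{"translation": [0,0,0],"delta_rot": [0,0,0],"hand": 0},{"translation": [0,0,0],"delta_rot": [0,0,0],"hand": 0},{"translation": [0,0,0],"delta_rot": [0,0,0],"hand": 0}])

```text
clock: 6.42
eef_pos: [0.5479, -0.1757, 0.0978]
tcp_rot: [1.0, 0.005, 0.0, 0.0]
contact_force: [-3.5, -1.5, 6.8]
grip_width: 0.008
grasp_force: 3.2
```

Request:
jog_arm(plan=[{"translation": [0,0.2,0.02],"delta_rot": [0,0,0],"hand": 0},{"translation": [0,0.25,0],"delta_rot": [0,0,0],"hand": 0},{"translation": [0,0.25,0],"delta_rot": [0,0,0],"hand": 0},{"translation": [0,0.25,0],"delta_rot": [0,0,0],"hand": 0},{"translation": [0,0.25,0],"delta_rot": [0,0,0],"hand": 0},{"translation": [0,0.25,0],"delta_rot": [0,0,0],"hand": 0},{"translation": [0,0.25,0],"delta_rot": [0,0,0],"hand": 0},{"translation": [0,0.25,0],"delta_rot": [0,0,0],"hand": 0}])

```text
clock: 7.08
eef_pos: [0.5483, -0.1564, 0.1]
tcp_rot: [1.0, 0.005, 0.001, 0.001]
contact_force: [-9.1, -2.1, 24.0]
grip_width: 0.004
grasp_force: 11.8
```

Request:
jog_arm(plan=[{"translation": [0,0,0.1],"delta_rot": [0,0,0],"hand": 0},{"translation": [0,0,0.1],"delta_rot": [0,0,0],"hand": 0},{"translation": [0,0,0],"delta_rot": [0,0,0],"hand": 0},{"translation": [0,0,0],"delta_rot": [0,0,0],"hand": 0},{"translation": [0,0,0],"delta_rot": [0,0,0],"hand": 0},{"translation": [0,0,0],"delta_rot": [0,0,0],"hand": 0},{"translation": [0,0,0],"delta_rot": [0,0,0],"hand": 0},{"translation": [0,0,0],"delta_rot": [0,0,0],"hand": 0}])

```text
clock: 7.75
eef_pos: [0.5481, -0.1559, 0.1002]
tcp_rot: [1.0, 0.005, 0.0, 0.0]
contact_force: [-3.5, 0.5, 9.3]
grip_width: 0.008
grasp_force: 4.9
```

```bash
python3 - <<'E'
from h import *
s=observe();print(s['clock'],s['eef_pos'],s['contact_force'])
w=save('wrist','w2.png');t=save('top','t2.png')
cv2.imwrite('pics/mix2.png',cv2.cvtColor(np.hstack([cv2.resize(w[80:440,180:480],(400,480)),cv2.resize(t[90:258,270:450],None,fx=2.2,fy=2.857)]),cv2.COLOR_RGB2BGR))
E
```

```text
7.75 [ 0.54811905 -0.15586977  0.10019536] [-3.54290865  0.5068512   9.33439913]
```

View pics/mix2.png

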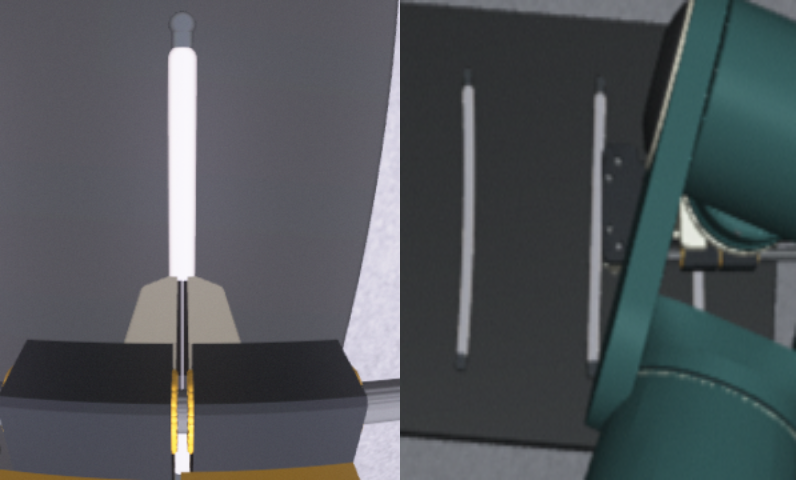

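Request:
jog_arm(plan=[{"translation": [0,0.12,0],"delta_rot": [0,0,0],"hand": 0},{"translation": [0,0.12,0],"delta_rot": [0,0,0],"hand": 0},{"translation": [0,0.12,0],"delta_rot": [0,0,0],"hand": 0},{"translation": [0,0.12,0],"delta_rot": [0,0,0],"hand": 0},{"translation": [0,0.12,0],"delta_rot": [0,0,0],"hand": 0},{"translation": [0,0.12,0],"delta_rot": [0,0,0],"hand": 0},{"translation": [0,0.12,0],"delta_rot": [0,0,0],"hand": 0},{"translation": [0,0.12,0],"delta_rot": [0,0,0],"hand": 0}])

```text
clock: 8.52
eef_pos: [0.5482, -0.1464, 0.1003]
tcp_rot: [1.0, 0.005, 0.001, 0.0]
contact_force: [-3.1, -1.1, 9.5]
grip_width: 0.005
grasp_force: 4.7
```

Request:
jog_arm(plan=[{"translation": [0,0.2,0],"delta_rot": [0,0,0],"hand": 0},{"translation": [0,0.2,0],"delta_rot": [0,0,0],"hand": 0},{"translation": [0,0.2,0],"delta_rot": [0,0,0],"hand": 0},{"translation": [0,0,0.4],"delta_rot": [0,0,0],"hand": 0},{"translation": [0,0,0.4],"delta_rot": [0,0,0],"hand": 0},{"translation": [0,-0.8,0],"delta_rot": [0,0,0],"hand": 0},{"translation": [0,-0.7,0],"delta_rot": [0,0,0],"hand": 0},{"translation": [0,0,0],"delta_rot": [0,0,0],"hand": 0}])

```text
clock: 9.18
eef_pos: [0.5477, -0.1566, 0.1072]
tcp_rot: [1.0, 0.005, -0.0, 0.0]
contact_force: [0.4, 0.3, -0.2]
grip_width: 0.004
grasp_force: 0.0
```

Request:
jog_arm(plan=[{"translation": [0,0,-0.3],"delta_rot": [0,0,0],"hand": 0},{"translation": [0,0,-0.2],"delta_rot": [0,0,0],"hand": 0},{"translation": [0,0,-0.15],"delta_rot": [0,0,0],"hand": 0},{"translation": [0,0,-0.1],"delta_rot": [0,0,0],"hand": 0},{"translation": [0,0,0],"delta_rot": [0,0,0],"hand": 0},{"translation": [0,0.2,0],"delta_rot": [0,0,0],"hand": 0},{"translation": [0,0.3,0],"delta_rot": [0,0,0],"hand": 0},{"translation": [0,0.3,0],"delta_rot": [0,0,0],"hand": 0}])

```text
clock: 9.85
eef_pos: [0.5479, -0.147, 0.1004]
tcp_rot: [1.0, 0.005, 0.0, 0.0]
contact_force: [-2.6, -1.1, 5.4]
grip_width: 0.002
grasp_force: 2.6
```

Request:
jog_arm(plan=[{"translation": [0,0.22,0],"delta_rot": [0,0,0],"hand": 0},{"translation": [0,0.22,0],"delta_rot": [0,0,0],"hand": 0},{"translation": [0,0.22,0],"delta_rot": [0,0,0],"hand": 0},{"translation": [0,0.22,0],"delta_rot": [0,0,0],"hand": 0},{"translation": [0,0.22,0],"delta_rot": [0,0,0],"hand": 0},{"translation": [0,0.22,0],"delta_rot": [0,0,0],"hand": 0},{"translation": [0,0.22,0],"delta_rot": [0,0,0],"hand": 0},{"translation": [0,0.22,0],"delta_rot": [0,0,0],"hand": 0}])

```text
clock: 10.52
eef_pos: [0.5479, -0.1293, 0.1003]
tcp_rot: [1.0, 0.005, 0.0, 0.0]
contact_force: [-2.5, -0.1, 4.9]
grip_width: 0.005
grasp_force: 2.3
```

Steady height and force: that rod is straight. Lift and check where it lies.

Request:
jog_arm(plan=[{"translation": [0,0,0.4],"delta_rot": [0,0,0],"hand": 0},{"translation": [0,0,1],"delta_rot": [0,0,0],"hand": 0},{"translation": [0,0,1],"delta_rot": [0,0,0],"hand": 0},{"translation": [0.2,1.0,0],"delta_rot": [0,0,-0.5],"hand": 0},{"translation": [0.2,1.5,0],"delta_rot": [0,0,-0.5],"hand": 0},{"translation": [0.3,1.5,0],"delta_rot": [0,0,-0.5],"hand": 0},{"translation": [0.2,1.5,0],"delta_rot": [0,0,-0.5],"hand": 0},{"translation": [0.2,0.2,0],"delta_rot": [0,0,-0.5],"hand": 0}])

```text
clock: 11.18
eef_pos: [0.5592, -0.0711, 0.125]
tcp_rot: [1.0, -0.016, 0.001, -0.0]
contact_force: [0.1, -0.2, 0.6]
grip_width: 0.005
grasp_force: 0.0
```

```bash
cat >> h.py <<'E'
from scipy.spatial.transform import Rotation as Ro
def won(px,z,s):
    c=calibration('wrist');K=c['intrinsics'];u=np.array([(px[0]-K[0,2])/K[0,0],(px[1]-K[1,2])/K[1,1]]);th=np.hypot(*u)
    d=np.r_[u/th*np.sin(th),np.cos(th)];M=c['mount'];R=Ro.from_quat(s['tcp_rot']).as_matrix()
    o=s['eef_pos']+R@M[:3,3];d=R@M[:3,:3]@d;return o+d*(z-o[2])/d[2]
def rods(im,s,zc=0.095,rows=range(130,270,5)):
    g=im.astype(float).mean(2);out=[]
    b={}
    for r in rows:
        m=(g[r]>185).astype(np.uint8);n,_,st,ce=cv2.connectedComponentsWithStats(m[None])
        for i in range(1,n):
            if 8<=st[i,2]<=26: out.append(np.r_[won((ce[i,0],r),zc,s)[:2],ce[i,0],r])
    return np.array(out)
E
python3 - <<'E'
from h import *
s=observe();print(s['clock'],s['eef_pos'],s['tcp_rot'],s['contact_force'])
w=save('wrist','w3.png')
P=rods(w,s)
P=P[np.abs(P[:,1])<.22]
for y0 in (.05,-.066,-.136):
    Q=P[np.abs(P[:,1]-y0)<.02]
    if len(Q)>4:
        l=np.polyfit(Q[:,0],Q[:,1],1);print(y0,len(Q),'x',Q[:,0].min(),Q[:,0].max(),'slope',l[0],'y at .5485,.56',np.polyval(l,[.5485,.56]))
print(P[::6].round(3))
E
```

```text
11.1833 [ 0.55924389 -0.07106975  0.1250111 ] [ 9.99870493e-01 -1.60830586e-02  5.57155462e-04 -1.47498597e-04] [ 0.05761948 -0.2494402   0.5627234 ]
0.05 28 x 0.5715608627997326 0.6545958508846667 slope 0.011292305450274341 y at .5485,.56 [0.04852126 0.04865112]
-0.066 28 x 0.5693208460369229 0.6436866582837412 slope -0.035619521171155286 y at .5485,.56 [-0.06498711 -0.06539673]
-0.136 26 x 0.5668210368825911 0.6380756933867785 slope 0.009957041657326655 y at .5485,.56 [-0.13395563 -0.13384112]
[[ 6.550e-01  5.000e-02  1.045e+02  1.300e+02]
 [ 6.380e-01 -1.330e-01  4.285e+02  1.400e+02]
 [ 6.330e-01 -1.330e-01  4.290e+02  1.500e+02]
 [ 6.270e-01 -1.330e-01  4.290e+02  1.600e+02]
 [ 6.220e-01 -1.330e-01  4.285e+02  1.700e+02]
 [ 6.160e-01 -1.330e-01  4.285e+02  1.800e+02]
 [ 6.110e-01 -1.330e-01  4.280e+02  1.900e+02]
 [ 6.050e-01 -1.330e-01  4.280e+02  2.000e+02]
 [ 5.990e-01 -1.340e-01  4.280e+02  2.100e+02]
 [ 5.940e-01 -1.340e-01  4.275e+02  2.200e+02]
 [ 5.880e-01 -1.340e-01  4.270e+02  2.300e+02]
 [ 5.820e-01 -1.340e-01  4.265e+02  2.400e+02]
 [ 5.760e-01 -1.340e-01  4.260e+02  2.500e+02]
 [ 5.700e-01 -1.340e-01  4.255e+02  2.600e+02]]
```

Request:
jog_arm(plan=[{"translation": [0,-0.1,-0.7],"delta_rot": [0,0,0],"hand": 0},{"translation": [0,0,-0.8],"delta_rot": [0,0,0],"hand": 0},{"translation": [0,0,-0.4],"delta_rot": [0,0,0],"hand": 0},{"translation": [0,0,-0.2],"delta_rot": [0,0,0],"hand": 0},{"translation": [0,0,-0.1],"delta_rot": [0,0,0],"hand": 0},{"translation": [0,0,-0.05],"delta_rot": [0,0,0],"hand": 0},{"translation": [0,0,0],"delta_rot": [0,0,0],"hand": 0},{"translation": [0,0,0],"delta_rot": [0,0,0],"hand": 0}])

```text
clock: 11.9
eef_pos: [0.5589, -0.0737, 0.1016]
tcp_rot: [1.0, -0.016, 0.0, 0.0]
contact_force: [-0.8, -0.7, 0.1]
grip_width: 0.005
grasp_force: 0.0
```

Request:
jog_arm(plan=[{"translation": [0,0.15,-0.1],"delta_rot": [0,0,0],"hand": 0},{"translation": [0,0,-0.08],"delta_rot": [0,0,0],"hand": 0},{"translation": [0,0,0],"delta_rot": [0,0,0],"hand": 0},{"translation": [0,0,0],"delta_rot": [0,0,0],"hand": 0},{"translation": [0.01,0.1,0],"delta_rot": [0,0,0],"hand": 0},{"translation": [0,0.1,0],"delta_rot": [0,0,0],"hand": 0},{"translation": [0.01,0.1,0],"delta_rot": [0,0,0],"hand": 0},{"translation": [0,0.1,0],"delta_rot": [0,0,0],"hand": 0}])

```text
clock: 12.57
eef_pos: [0.5592, -0.0681, 0.1003]
tcp_rot: [1.0, -0.016, 0.0, 0.0]
contact_force: [-3.3, -0.4, 8.6]
grip_width: 0.002
grasp_force: 4.1
```

Request:
jog_arm(plan=[{"translation": [0.01,0.25,0.02],"delta_rot": [0,0,0],"hand": 0},{"translation": [0.01,0.3,0],"delta_rot": [0,0,0],"hand": 0},{"translation": [0.01,0.3,0],"delta_rot": [0,0,0],"hand": 0},{"translation": [0.01,0.3,0],"delta_rot": [0,0,0],"hand": 0},{"translation": [0.01,0.3,0],"delta_rot": [0,0,0],"hand": 0},{"translation": [0.01,0.3,0],"delta_rot": [0,0,0],"hand": 0},{"translation": [0.01,0.3,0],"delta_rot": [0,0,0],"hand": 0},{"translation": [0.01,0.3,0],"delta_rot": [0,0,0],"hand": 0}])

```text
clock: 13.23
eef_pos: [0.5599, -0.0443, 0.0998]
tcp_rot: [1.0, -0.016, 0.0, -0.0]
contact_force: [0.4, -0.3, 0.3]
grip_width: 0.004
grasp_force: 0.0
```

Request:
jog_arm(plan=[{"translation": [0,0,0.4],"delta_rot": [0,0,0],"hand": 0},{"translation": [0,0,0.4],"delta_rot": [0,0,0],"hand": 0},{"translation": [0,-0.8,0],"delta_rot": [0,0,0],"hand": 0},{"translation": [0,-0.7,0],"delta_rot": [0,0,0],"hand": 0},{"translation": [0,0,-0.3],"delta_rot": [0,0,0],"hand": 0},{"translation": [0,0,-0.2],"delta_rot": [0,0,0],"hand": 0},{"translation": [0,0,-0.1],"delta_rot": [0,0,0],"hand": 0},{"translation": [0,0,0],"delta_rot": [0,0,0],"hand": 0}])

```text
clock: 13.9
eef_pos: [0.5596, -0.0596, 0.1011]
tcp_rot: [1.0, -0.016, -0.0, -0.0]
contact_force: [-0.3, -0.4, 0.4]
grip_width: 0.007
grasp_force: 0.0
```

```bash
cat > m.py <<'E'
from h import *
import sys
s=observe();print(s['clock'],s['eef_pos'],s['contact_force'])
w=save('wrist',sys.argv[1])
P=rods(w,s);P=P[np.abs(P[:,1])<.22]
while len(P):
    k=np.abs(P[:,1]-P[0,1])<.02;Q=P[k];P=P[~k]
    if len(Q)>8:
        l=np.polyfit(Q[:,0],Q[:,1],1);q=np.polyfit(Q[:,0],Q[:,1],2);print(len(Q),'x',Q[:,0].min().round(3),Q[:,0].max().round(3),'deg',np.degrees(l[0]).round(2),'y at .5485,.56',np.polyval(l,[.5485,.56]).round(4),'curv',q[0].round(3))
E
python3 m.py w4.png
```

```text
13.9 [ 0.55958833 -0.05960861  0.10113565] [-0.34012425 -0.36561103  0.44359962]
28 x 0.581 0.654 deg 0.85 y at .5485,.56 [0.0483 0.0485] curv 0.213
28 x 0.579 0.644 deg -2.38 y at .5485,.56 [-0.0506 -0.0511] curv 0.041
25 x 0.576 0.637 deg 0.63 y at .5485,.56 [-0.1342 -0.134 ] curv 0.034
```

Request:
jog_arm(plan=[{"translation": [0,0.1,-0.1],"delta_rot": [0,0,0],"hand": 0},{"translation": [0,0,-0.04],"delta_rot": [0,0,0],"hand": 0},{"translation": [0,0,0],"delta_rot": [0,0,0],"hand": 0},{"translation": [0.01,0.2,0],"delta_rot": [0,0,0],"hand": 0},{"translation": [0.01,0.25,0],"delta_rot": [0,0,0],"hand": 0},{"translation": [0.01,0.25,0],"delta_rot": [0,0,0],"hand": 0},{"translation": [0.01,0.25,0],"delta_rot": [0,0,0],"hand": 0},{"translation": [0.01,0.25,0],"delta_rot": [0,0,0],"hand": 0}])

```text
clock: 14.62
eef_pos: [0.5604, -0.0462, 0.1004]
tcp_rot: [1.0, -0.016, 0.0, -0.0]
contact_force: [-0.2, 0.6, 0.9]
grip_width: 0.006
grasp_force: 0.4
```

Request:
jog_arm(plan=[{"translation": [0.01,0.2,0],"delta_rot": [0,0,0],"hand": 0},{"translation": [0.01,0.2,0],"delta_rot": [0,0,0],"hand": 0},{"translation": [0.01,0.2,0],"delta_rot": [0,0,0],"hand": 0},{"translation": [0.01,0.2,0],"delta_rot": [0,0,0],"hand": 0},{"translation": [0,0.2,0],"delta_rot": [0,0,0],"hand": 0},{"translation": [0,0.1,0],"delta_rot": [0,0,0],"hand": 0},{"translation": [0,0,0],"delta_rot": [0,0,0],"hand": 0},{"translation": [0,0,0],"delta_rot": [0,0,0],"hand": 0}])

```text
clock: 15.28
eef_pos: [0.5608, -0.0355, 0.1004]
tcp_rot: [1.0, -0.016, 0.0, -0.0]
contact_force: [0.5, 0.0, 1.5]
grip_width: 0.005
grasp_force: 0.8
```

Request:
jog_arm(plan=[{"translation": [0,0,0.4],"delta_rot": [0,0,0],"hand": 0},{"translation": [0,0,0.4],"delta_rot": [0,0,0],"hand": 0},{"translation": [0,-0.6,0],"delta_rot": [0,0,0],"hand": 0},{"translation": [0,-0.55,0],"delta_rot": [0,0,0],"hand": 0},{"translation": [0,0,-0.3],"delta_rot": [0,0,0],"hand": 0},{"translation": [0,0,-0.3],"delta_rot": [0,0,0],"hand": 0},{"translation": [0,0,-0.15],"delta_rot": [0,0,0],"hand": 0},{"translation": [0,0,-0.11],"delta_rot": [0,0,0],"hand": 0}])

```text
clock: 15.95
eef_pos: [0.5607, -0.0472, 0.0996]
tcp_rot: [1.0, -0.016, -0.0, 0.0]
contact_force: [-4.6, -1.9, 11.4]
grip_width: 0.006
grasp_force: 5.6
```

Request:
jog_arm(plan=[{"translation": [0,0.1,0],"delta_rot": [0,0,0],"hand": 0},{"translation": [0.01,0.2,0],"delta_rot": [0,0,0],"hand": 0},{"translation": [0.01,0.2,0],"delta_rot": [0,0,0],"hand": 0},{"translation": [0.01,0.2,0],"delta_rot": [0,0,0],"hand": 0},{"translation": [0.01,0.2,0],"delta_rot": [0,0,0],"hand": 0},{"translation": [0.01,0.2,0],"delta_rot": [0,0,0],"hand": 0},{"translation": [0.01,0.2,0],"delta_rot": [0,0,0],"hand": 0},{"translation": [0,0.2,0],"delta_rot": [0,0,0],"hand": 0}])

```text
clock: 16.62
eef_pos: [0.5614, -0.032, 0.1003]
tcp_rot: [1.0, -0.016, 0.0, 0.0]
contact_force: [-2.6, 0.3, 7.8]
grip_width: 0.009
grasp_force: 3.7
```

Request:
jog_arm(plan=[{"translation": [0,0,0.4],"delta_rot": [0,0,0],"hand": 0},{"translation": [0,0,1],"delta_rot": [0,0,0],"hand": 0},{"translation": [0,0,1],"delta_rot": [0,0,0],"hand": 0},{"translation": [0.1,2,0],"delta_rot": [0,0,0.5],"hand": 0},{"translation": [0.1,2.5,0],"delta_rot": [0,0,0],"hand": 0},{"translation": [0.1,2,0],"delta_rot": [0,0,0],"hand": 0},{"translation": [0.1,1,0],"delta_rot": [0,0,0],"hand": 0},{"translation": [0,0,0],"delta_rot": [0,0,0],"hand": 0}])

```text
clock: 17.28
eef_pos: [0.5656, 0.0443, 0.1245]
tcp_rot: [1.0, -0.011, 0.0, -0.0]
contact_force: [-0.2, 0.4, 0.4]
grip_width: 0.004
grasp_force: 0.0
```

```bash
python3 m.py w5.png
```

```text
17.2833 [0.56561254 0.04428493 0.12446963] [-0.15771108  0.3798326   0.42282065]
28 x 0.576 0.65 deg 0.74 y at .5485,.56 [0.0477 0.0478] curv 0.323
28 x 0.574 0.651 deg -2.17 y at .5485,.56 [-0.0321 -0.0326] curv 0.047
21 x 0.569 0.637 deg 0.8 y at .5485,.56 [-0.1353 -0.1352] curv 0.067
```

Request:
jog_arm(plan=[{"translation": [0,0,-0.9],"delta_rot": [0,0,0],"hand": 0},{"translation": [0,0,-0.8],"delta_rot": [0,0,0],"hand": 0},{"translation": [0,0,-0.4],"delta_rot": [0,0,0],"hand": 0},{"translation": [0,0,-0.2],"delta_rot": [0,0,0],"hand": 0},{"translation": [0,0,-0.05],"delta_rot": [0,0,0],"hand": 0},{"translation": [0,0,-0.05],"delta_rot": [0,0,0],"hand": 0},{"translation": [0,0,-0.04],"delta_rot": [0,0,0],"hand": 0},{"translation": [0,0,0],"delta_rot": [0,0,0],"hand": 0}])

```text
clock: 18.0
eef_pos: [0.5651, 0.0421, 0.1]
tcp_rot: [1.0, -0.012, -0.0, 0.0]
contact_force: [-7.5, -2.3, 11.1]
grip_width: 0.003
grasp_force: 5.9
```

Request:
jog_arm(plan=[{"translation": [0,0,0.08],"delta_rot": [0,0,0],"hand": 0},{"translation": [0,0,0],"delta_rot": [0,0,0],"hand": 0},{"translation": [0,0.1,0],"delta_rot": [0,0,0],"hand": 0},{"translation": [0,0.1,0],"delta_rot": [0,0,0],"hand": 0},{"translation": [0,0.1,0],"delta_rot": [0,0,0],"hand": 0},{"translation": [0,0.1,0],"delta_rot": [0,0,0],"hand": 0},{"translation": [0,0.1,0],"delta_rot": [0,0,0],"hand": 0},{"translation": [0,0.1,0],"delta_rot": [0,0,0],"hand": 0}])

```text
clock: 18.67
eef_pos: [0.5655, 0.0482, 0.1014]
tcp_rot: [1.0, -0.012, 0.0, 0.0]
contact_force: [-7.8, -4.7, 18.2]
grip_width: 0.004
grasp_force: 8.9
```

Request:
jog_arm(plan=[{"translation": [0,0,0.12],"delta_rot": [0,0,0],"hand": 0},{"translation": [0,0.1,0.03],"delta_rot": [0,0,0],"hand": 0},{"translation": [0,0.1,0.03],"delta_rot": [0,0,0],"hand": 0},{"translation": [0,0.1,0.03],"delta_rot": [0,0,0],"hand": 0},{"translation": [0,0.1,0.02],"delta_rot": [0,0,0],"hand": 0},{"translation": [0,0.1,0.02],"delta_rot": [0,0,0],"hand": 0},{"translation": [0,0,0],"delta_rot": [0,0,0],"hand": 0},{"translation": [0,0,0],"delta_rot": [0,0,0],"hand": 0}])

```text
clock: 19.33
eef_pos: [0.5655, 0.054, 0.1027]
tcp_rot: [1.0, -0.012, 0.0, -0.0]
contact_force: [1.4, -0.3, 3.9]
grip_width: 0.003
grasp_force: 2.0
```

Request:
jog_arm(plan=[{"translation": [0,0,0.4],"delta_rot": [0,0,0],"hand": 0},{"translation": [0,0,1],"delta_rot": [0,0,0],"hand": 4},{"translation": [0,0,1],"delta_rot": [0,0,0],"hand": 4},{"translation": [0,0,1],"delta_rot": [0,0,0],"hand": 4},{"translation": [0,0,1],"delta_rot": [0,0,0],"hand": 4},{"translation": [0,0,0.5],"delta_rot": [0,0,0],"hand": 4},{"translation": [0,0,0],"delta_rot": [0,0,0],"hand": 4},{"translation": [0,0,0],"delta_rot": [0,0,0],"hand": 4}])

```text
clock: 20.0
eef_pos: [0.5654, 0.0539, 0.1518]
tcp_rot: [1.0, -0.012, 0.0, -0.0]
contact_force: [0.2, -0.6, 0.7]
grip_width: 0.418
grasp_force: 0.0
```

```bash
python3 m.py w6.png
```

```text
20.0 [0.56538906 0.05392917 0.15184269] [ 0.18278121 -0.62829748  0.74216995]
28 x 0.565 0.65 deg 0.59 y at .5485,.56 [0.0479 0.048 ] curv 0.308
28 x 0.563 0.651 deg -2.05 y at .5485,.56 [-0.0325 -0.0329] curv 0.075
22 x 0.558 0.638 deg 0.71 y at .5485,.56 [-0.1355 -0.1353] curv 0.08
```

View pics/w6.png

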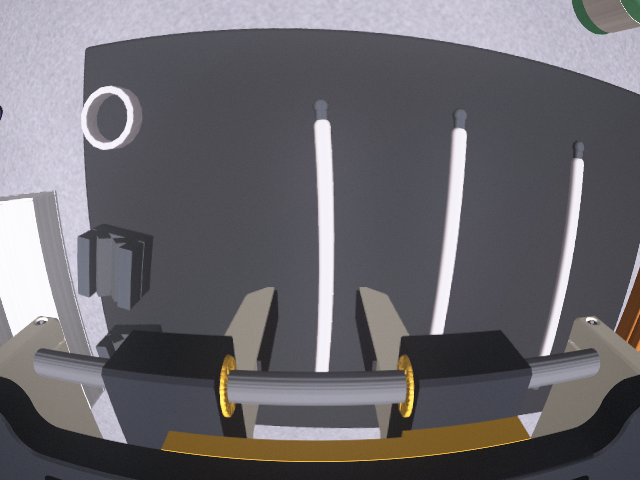

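Request:
jog_arm(plan=[{"translation": [0,-0.3,-0.5],"delta_rot": [0,0,0],"hand": 4},{"translation": [0,-0.3,-1],"delta_rot": [0,0,0],"hand": 4},{"translation": [0,0,-1.5],"delta_rot": [0,0,0],"hand": 4},{"translation": [0,0,-1.5],"delta_rot": [0,0,0],"hand": 4},{"translation": [0,0,-0.9],"delta_rot": [0,0,0],"hand": 4},{"translation": [0,0,-0.3],"delta_rot": [0,0,0],"hand": 4},{"translation": [0,0,-0.15],"delta_rot": [0,0,0],"hand": 4},{"translation": [0,0,0],"delta_rot": [0,0,0],"hand": 4}])

```text
clock: 20.72
eef_pos: [0.5654, 0.0479, 0.0931]
tcp_rot: [1.0, -0.012, -0.0, -0.0]
contact_force: [-1.0, -0.6, 0.4]
grip_width: 0.434
grasp_force: 0.0
```

Request:
jog_arm(newtons=25, plan=[{"translation": [0,0,-0.1],"delta_rot": [0,0,0],"hand": 2},{"translation": [0,0,0],"delta_rot": [0,0,0],"hand": 1.4},{"translation": [0,0,0],"delta_rot": [0,0,0],"hand": 1.2},{"translation": [0,0,0],"delta_rot": [0,0,0],"hand": 0},{"translation": [0,0,0],"delta_rot": [0,0,0],"hand": 0},{"translation": [0,0,0],"delta_rot": [0,0,0],"hand": 0},{"translation": [0,0,0],"delta_rot": [0,0,0],"hand": 0},{"translation": [0,0,0],"delta_rot": [0,0,0],"hand": 0}])

```text
clock: 21.38
eef_pos: [0.5654, 0.0479, 0.0924]
tcp_rot: [1.0, -0.012, 0.0, 0.0]
contact_force: [0.4, -0.6, 3.3]
grip_width: 0.093
grasp_force: 25.0
```

Request:
jog_arm(plan=[{"translation": [0,0,0.1],"delta_rot": [0,0,0],"hand": 0},{"translation": [0,0,0.2],"delta_rot": [0,0,0],"hand": 0},{"translation": [0,0,0.4],"delta_rot": [0,0,0],"hand": 0},{"translation": [0,0,0.8],"delta_rot": [0,0,0],"hand": 0},{"translation": [0,0,1],"delta_rot": [0,0,0],"hand": 0},{"translation": [0,0,1],"delta_rot": [0,0,0],"hand": 0},{"translation": [0,0,1],"delta_rot": [0,0,0],"hand": 0},{"translation": [0,0,0.5],"delta_rot": [0,0,0],"hand": 0}])

```text
clock: 22.05
eef_pos: [0.5659, 0.0479, 0.1444]
tcp_rot: [1.0, -0.012, 0.001, -0.0]
contact_force: [0.7, -0.1, -0.8]
grip_width: 0.1
grasp_force: 25.0
```

```bash
python3 - <<'E'
from h import *
s=observe();print(s['clock'],s['eef_pos'],s['contact_force'],s['grasp_force'],s['grip_width'])
w=save('wrist','w7.png');t=save('top','t7.png')
cv2.imwrite('pics/mix7.png',cv2.cvtColor(np.hstack([cv2.resize(w,(440,330)),cv2.resize(t[120:285,80:260],(360,330))]),cv2.COLOR_RGB2BGR))
g=cv2.cvtColor(t,cv2.COLOR_RGB2GRAY)[130:285,80:190]
_,b=cv2.threshold(g,150,255,0);c=max(cv2.findContours(b,0,2)[0],key=cv2.contourArea)
print(cv2.minAreaRect(c+np.array([80,130])))
r=cv2.boxPoints(cv2.minAreaRect(c+np.array([80,130])));print([onz('top',p,.04).round(4)[:2].tolist() for p in r],[onz('top',p,.0).round(4)[:2].tolist() for p in r])
E
```

```text
22.05 [0.5658567  0.04793996 0.14442033] [ 0.67367337 -0.0937997  -0.80523644] 24.999070018529892 0.09962418957146955
((133.3370361328125, 209.50784301757812), (67.98162078857422, 116.59638214111328), 1.3322198390960693)
[[0.3671, 0.4629], [0.6072, 0.4641], [0.6042, 0.3241], [0.364, 0.3248]] [[0.3671, 0.4805], [0.6164, 0.4819], [0.6133, 0.3364], [0.3639, 0.3372]]
```

View pics/mix7.png

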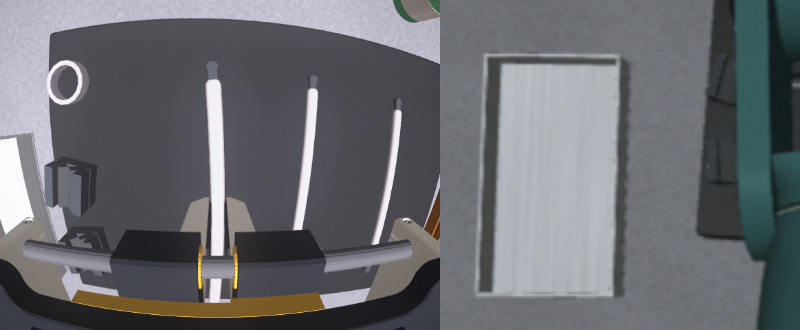

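Request:
jog_arm(plan=[{"translation": [0,0,1.5],"delta_rot": [0,0,0],"hand": 0},{"translation": [-0.3,1.2,1.5],"delta_rot": [0,0,0.4],"hand": 0},{"translation": [-0.6,2.5,0],"delta_rot": [0,0,0.4],"hand": 0},{"translation": [-0.6,2.8,0],"delta_rot": [0,0,0],"hand": 0},{"translation": [-0.6,2.8,0],"delta_rot": [0,0,0],"hand": 0},{"translation": [-0.6,2.8,0],"delta_rot": [0,0,0],"hand": 0},{"translation": [-0.6,2.8,0],"delta_rot": [0,0,0],"hand": 0},{"translation": [-0.6,2.8,0],"delta_rot": [0,0,0],"hand": 0}])

```text
clock: 22.82
eef_pos: [0.5257, 0.2262, 0.1717]
tcp_rot: [1.0, -0.005, -0.0, 0.0]
contact_force: [0.4, -1.4, -1.3]
grip_width: 0.096
grasp_force: 25.0
```

Request:
jog_arm(plan=[{"translation": [-0.6,2.8,0],"delta_rot": [0,0,0],"hand": 0},{"translation": [-0.6,2.8,0],"delta_rot": [0,0,0],"hand": 0},{"translation": [-0.6,2.8,0],"delta_rot": [0,0,0],"hand": 0},{"translation": [-0.6,2.8,0],"delta_rot": [0,0,0],"hand": 0},{"translation": [-0.5,2.5,0],"delta_rot": [0,0,0],"hand": 0},{"translation": [-0.3,1.5,0],"delta_rot": [0,0,0],"hand": 0},{"translation": [0,0,0],"delta_rot": [0,0,0],"hand": 0},{"translation": [0,0,0],"delta_rot": [0,0,0],"hand": 0}])

```text
clock: 23.48
eef_pos: [0.4942, 0.3769, 0.1716]
tcp_rot: [1.0, -0.004, -0.0, 0.0]
contact_force: [0.1, -0.7, -0.7]
grip_width: 0.097
grasp_force: 25.0
```

```bash
python3 - <<'E'
from h import *
s=observe();print(s['clock'],s['eef_pos'],s['tcp_rot'],s['contact_force'],s['grasp_force'],s['grip_width'])
w=save('wrist','w8.png');t=save('scene','s8.png')
cv2.imwrite('pics/mix8.png',cv2.cvtColor(np.hstack([cv2.resize(w,(440,330)),cv2.resize(t[220:370,380:540],(352,330))]),cv2.COLOR_RGB2BGR))
E
```

```text
23.4833 [0.49417817 0.3769219  0.17157808] [ 9.99989811e-01 -4.48629008e-03 -3.15636785e-04  3.89485423e-04] [ 0.10266765 -0.6621963  -0.68318297] 24.99900296330452 0.09662848750735759
```

View pics/mix8.png

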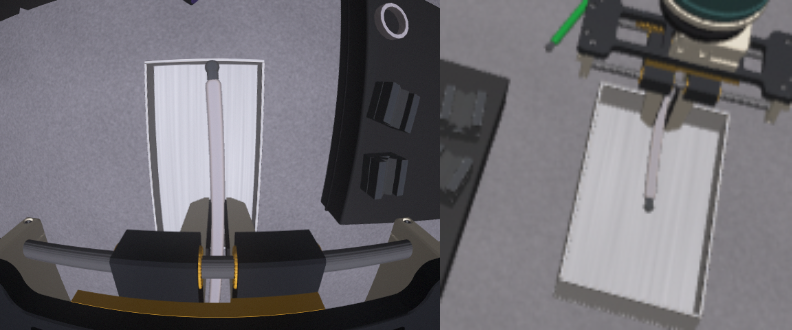

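```bash
python3 - <<'E'
from h import *
s=dict(eef_pos=np.array([ .49418,.37692,.17158]),tcp_rot=np.array([9.99989811e-01,-4.48629008e-03,-3.15636785e-04,3.89485423e-04]))
k=640/440
for n,p,z in (('far rim',(205,60),.04),('L corner',(146,62),.04),('R corner',(264,60),.04),('rod tip',(212,62),.1755)): print(n,won(np.array(p)*k,z,s).round(4))
E
```

```text
far rim [0.613  0.3908 0.04  ]
L corner [0.6144 0.46   0.04  ]
R corner [0.6138 0.3231 0.04  ]
rod tip [0.5959 0.3802 0.1755]
```

Request:
jog_arm(plan=[{"translation": [-0.1,0.5,-1],"delta_rot": [0,0,0],"hand": 0},{"translation": [-0.2,0.5,-1.5],"delta_rot": [0,0,0],"hand": 0},{"translation": [-0.1,0.3,-2],"delta_rot": [0,0,0],"hand": 0},{"translation": [0,0,-2],"delta_rot": [0,0,0],"hand": 0},{"translation": [0,0,-1.5],"delta_rot": [0,0,0],"hand": 0},{"translation": [0,0,-1],"delta_rot": [0,0,0],"hand": 0},{"translation": [0,0,0],"delta_rot": [0,0,0],"hand": 0},{"translation": [0,0,0],"delta_rot": [0,0,0],"hand": 0}])

```text
clock: 24.25
eef_pos: [0.4903, 0.3898, 0.0819]
tcp_rot: [1.0, -0.005, -0.0, 0.0]
contact_force: [0.4, -0.1, -0.3]
grip_width: 0.098
grasp_force: 25.0
```

Request:
jog_arm(plan=[{"translation": [0,0,-1.5],"delta_rot": [0,0,0],"hand": 0},{"translation": [0,0,-1.5],"delta_rot": [0,0,0],"hand": 0},{"translation": [0,0,-1.5],"delta_rot": [0,0,0],"hand": 0},{"translation": [0,0,-1],"delta_rot": [0,0,0],"hand": 0},{"translation": [0,0,-0.6],"delta_rot": [0,0,0],"hand": 0},{"translation": [0,0,-0.4],"delta_rot": [0,0,0],"hand": 0},{"translation": [0,0,-0.2],"delta_rot": [0,0,0],"hand": 0},{"translation": [0,0,0],"delta_rot": [0,0,0],"hand": 0}])

```text
clock: 24.92
eef_pos: [0.4904, 0.3899, 0.015]
tcp_rot: [1.0, -0.005, -0.0, 0.0]
contact_force: [1.1, 0.7, -1.3]
grip_width: 0.093
grasp_force: 25.0
```

Request:
jog_arm(plan=[{"translation": [0,0,-0.1],"delta_rot": [0,0,0],"hand": 0},{"translation": [0,0,-0.1],"delta_rot": [0,0,0],"hand": 0},{"translation": [0,0,-0.1],"delta_rot": [0,0,0],"hand": 0},{"translation": [0,0,-0.1],"delta_rot": [0,0,0],"hand": 0},{"translation": [0,0,0],"delta_rot": [0,0,0],"hand": 0},{"translation": [0,0,0],"delta_rot": [0,0,0],"hand": 0},{"translation": [0,0,0],"delta_rot": [0,0,0],"hand": 0},{"translation": [0,0,0],"delta_rot": [0,0,0],"hand": 0}])

```text
clock: 25.58
eef_pos: [0.4904, 0.3899, 0.0112]
tcp_rot: [1.0, -0.005, 0.0, -0.0]
contact_force: [-0.1, 0.0, -0.9]
grip_width: 0.096
grasp_force: 25.0
```

Request:
jog_arm(plan=[{"translation": [0,0,-0.1],"delta_rot": [0,0,0],"hand": 0},{"translation": [0,0,-0.1],"delta_rot": [0,0,0],"hand": 0},{"translation": [0,0,-0.1],"delta_rot": [0,0,0],"hand": 0},{"translation": [0,0,0],"delta_rot": [0,0,0],"hand": 0},{"translation": [0,0,0],"delta_rot": [0,0,0],"hand": 0},{"translation": [0,0,0],"delta_rot": [0,0,0],"hand": 0},{"translation": [0,0,0],"delta_rot": [0,0,0],"hand": 0},{"translation": [0,0,0],"delta_rot": [0,0,0],"hand": 0}])

```text
clock: 26.25
eef_pos: [0.4904, 0.3899, 0.0082]
tcp_rot: [1.0, -0.005, 0.0, -0.0]
contact_force: [-0.6, -1.4, -1.4]
grip_width: 0.1
grasp_force: 25.0
```

Request:
jog_arm(plan=[{"translation": [0,0,-0.1],"delta_rot": [0,0,0],"hand": 0},{"translation": [0,0,-0.1],"delta_rot": [0,0,0],"hand": 0},{"translation": [0,0,-0.05],"delta_rot": [0,0,0],"hand": 0},{"translation": [0,0,0],"delta_rot": [0,0,0],"hand": 0},{"translation": [0,0,0],"delta_rot": [0,0,0],"hand": 0},{"translation": [0,0,0],"delta_rot": [0,0,0],"hand": 0},{"translation": [0,0,0],"delta_rot": [0,0,0],"hand": 0},{"translation": [0,0,0],"delta_rot": [0,0,0],"hand": 0}])

```text
clock: 26.92
eef_pos: [0.4904, 0.3899, 0.0057]
tcp_rot: [1.0, -0.005, 0.0, -0.0]
contact_force: [-0.7, 0.2, -1.1]
grip_width: 0.099
grasp_force: 25.0
```

Request:
jog_arm(plan=[{"translation": [0,0,-0.05],"delta_rot": [0,0,0],"hand": 0},{"translation": [0,0,-0.03],"delta_rot": [0,0,0],"hand": 0},{"translation": [0,0,0],"delta_rot": [0,0,0],"hand": 0},{"translation": [0,0,0],"delta_rot": [0,0,0],"hand": 0},{"translation": [0,0,0],"delta_rot": [0,0,0],"hand": 0},{"translation": [0,0,0],"delta_rot": [0,0,0],"hand": 0},{"translation": [0,0,0],"delta_rot": [0,0,0],"hand": 0},{"translation": [0,0,0],"delta_rot": [0,0,0],"hand": 0}])

```text
clock: 27.58
eef_pos: [0.4904, 0.3899, 0.0051]
tcp_rot: [1.0, -0.005, 0.0, -0.0]
contact_force: [-1.3, -2.2, 5.5]
grip_width: 0.1
grasp_force: 25.0
```

The rod now rests on the floor (5.5 N upward). Release.

Request:
jog_arm(plan=[{"translation": [0,0,0],"delta_rot": [0,0,0],"hand": 1.1},{"translation": [0,0,0],"delta_rot": [0,0,0],"hand": 1.3},{"translation": [0,0,0],"delta_rot": [0,0,0],"hand": 1.6},{"translation": [0,0,0],"delta_rot": [0,0,0],"hand": 2.2},{"translation": [0,0,0],"delta_rot": [0,0,0],"hand": 3},{"translation": [0,0,0],"delta_rot": [0,0,0],"hand": 4},{"translation": [0,0,0],"delta_rot": [0,0,0],"hand": 4},{"translation": [0,0,0],"delta_rot": [0,0,0],"hand": 4}])

```text
clock: 28.25
eef_pos: [0.4903, 0.3899, 0.0048]
tcp_rot: [1.0, -0.005, -0.0, -0.0]
contact_force: [-0.1, 0.9, 0.1]
grip_width: 0.427
grasp_force: 0.0
```

Request:
jog_arm(plan=[{"translation": [0,0,0.5],"delta_rot": [0,0,0],"hand": 4},{"translation": [0,0,1.5],"delta_rot": [0,0,0],"hand": 4},{"translation": [0,0,2],"delta_rot": [0,0,0],"hand": 4},{"translation": [0,0,2],"delta_rot": [0,0,0],"hand": 4},{"translation": [0,0,2],"delta_rot": [0,0,0],"hand": 4},{"translation": [0,0,2],"delta_rot": [0,0,0],"hand": 4},{"translation": [0,0,1],"delta_rot": [0,0,0],"hand": 4},{"translation": [0,0,0],"delta_rot": [0,0,0],"hand": 4}])

```text
clock: 28.92
eef_pos: [0.4912, 0.3906, 0.1185]
tcp_rot: [1.0, -0.005, 0.002, -0.001]
contact_force: [-0.6, -0.8, 0.1]
grip_width: 0.432
grasp_force: 0.0
```

```bash
python3 - <<'E'
from h import *
s=observe();print(s['clock'],s['eef_pos'],s['contact_force'],s['grasp_force'],s['grip_width'])
w=save('wrist','w9.png');t=save('scene','s9.png')
cv2.imwrite('pics/mix9.png',cv2.cvtColor(np.hstack([cv2.resize(w,(380,285)),cv2.resize(t[160:400,180:540],(420,285))]),cv2.COLOR_RGB2BGR))
E
```

```text
28.9167 [0.49122901 0.39056993 0.11847572] [-0.63082991 -0.79713957  0.14872579] 0.0 0.4321019282464344
```

View pics/mix9.png

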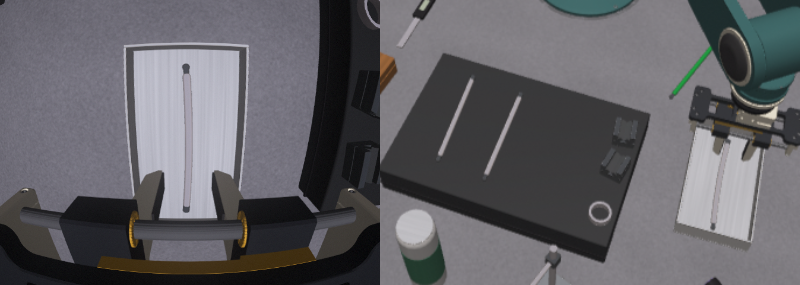

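The bent rod lies in the tray (wrist view, columns 185–190, clear of the walls). The two straight rods are on the plate (about (455,118) and (502,135)), and nothing else has moved.

```bash
python3 -c "
from h import *
print(sign_off())"
```

```text
the job is handed in; nothing more can be done
None
```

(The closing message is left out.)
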